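# Level the casting table under the spirit level

### The job

Level the green casting table: stand the yellow spirit level upright on its plate, along the line from pivot to black knob, press it down so that the stiff plate beds on its screw foot, and turn the knob until the bubble is centred with the level pressed. Finish still pressing the level onto the plate with a firm finger push, bubble centred and foot on its pad; do not let go. Leave the pliers, wire coil and bead dish where they are and never bear down heavily on the level.

Things in the scene. Friction and masses are not known exactly. Their poses are not given: they have to be found in the camera images.
- level_mid (a point): Centre (half-way up) of the loose yellow spirit level: 160 mm long (x), 22 wide (y), 40 high (z), 0.2 kg; it starts upright on the bench. The vial lies in a 60 mm gap in the middle of its top, seen from above and from the sides; from 30 to 80 mm either side of the centre the top is flat, 20 mm above this point, good to press on
- bubble (a joint): White bubble, 12 mm long, in the lime vial: offset from the middle along the level's x axis in m, -0.014 to 0.014. It floats to the higher end: +x end higher reads positive, 1 mm for each 1 mrad of slope. It settles in about 1.5 s. When centred, two black lines stand 2.5 mm clear of its ends
- plate_mid (a point): Where the middle of the level should stand: top face of the aluminium plate, 105 mm from the pivot axis, middle of the width. x axis: along the plate from pivot to knob; z: out of the top face. With the plate level this face is 52 mm above the bench
- knob_grip (a point): Centre of the levelling foot's black knurled knob, on its vertical axis, 262 mm from the pivot axis on a 50 mm wide nose of the plate: 36 mm in diameter, 24 high, its middle about 26 mm above the plate's top face, free all round. Its screw goes down through the plate to a rubber foot that stands on a pad on the base
- foot_knob (a joint): Knob angle in rad, growing anticlockwise seen from above. Coarse right-hand screw, 6 mm a turn: anticlockwise draws the foot up and lowers the knob end by 3.64 mrad of slope per rad. It starts wound out too far: the plate bedded on it stands 5 to 10 mrad high at the knob end. It turns easily (0.06 N m) and stays; travel -7 to 7
- foot_tip (a point): Middle of the underside of the rubber foot (22 mm in diameter) of the levelling screw, below the knob
- foot_pad (a point): Middle of the top of the fixed steel pad on the base, 26 mm in diameter and 16 mm above the bench, on which the foot stands when the plate is bedded
- pliers: Loose pliers with teal handles, lying on the bench, 131 mm long, 61 mm wide and 13 mm high; origin under the rivet. Not to be moved
- wire_coil: Loose flat coil of brass wire, about 98 mm across and 8 mm high, lying on the bench; origin at its centre, underneath. Not to be moved
- bead_dish: Loose white dish of beads, 72 mm across and 22 mm high; origin at the centre of its underside. Not to be moved
- level: The spirit level itself; origin at the centre of its underside, 20 mm below level_mid, same axes. Press on it with about 10 N: that is a firm finger push; 60 N is too much
- plate: The plate: 244 mm long (from 12 mm behind the pivot to 232 mm beyond), 124 wide, 12 thick, 1 kg; origin on its pivot axis, mid-width, mid-thickness, axes as plate_mid. Its pivots are stiff: it starts raised 25 to 60 mrad at the knob end, stays where it is left, and sinks onto its foot when the level standing on it is pressed with some 3 N or more
There are look-alikes about, which are no part of the job. Of the things like the level, leave any that is orange or pink; of the rest the smaller one is meant.

How it is judged:
By the outcome, as a careful person would: the job done as asked, in the order asked, and still so for the second after the job is handed in, while the arm keeps its last pose, push and grip.
It also fails if it takes over 70 s, if anything falls off the work surface, if the arm or the gripper's body presses on something with over 40 N, if the wrist force passes 120 N, or if a joint passes its speed limit or range.

### The arm

A 6-joint arm with a two-finger parallel gripper is mounted at the origin on the work surface. World frame = base frame: x ahead of the robot, y to its left, z up, the work surface at z = 0. Lengths are in m, angles in rad, forces in N, time in s.
With the tool pointing down it reaches from about 0.3 to 0.875 m from the base axis. Payload 4.2 kg.
Tool frame: the origin (TCP) lies midway between the tips of the shut fingers; the grasp point (between the pads) lies 19 mm behind it; z points along the fingers, y is the line along which they close (so a half turn about z gives the same grasp; the last joint's range is limited). The gripper opens to 85 mm and grips with 20 to 120 N. Pads are 22 mm wide; open, the fingers measure 114 mm over their backs; the gripper's body (76 mm by 85 mm) begins 54 mm behind the grasp point. The pads swing forward as they close: fully open they stand 13 mm farther back than shut.
Start: joints at [1.317, 0.32, 1.565, -0, 1.257, -0.02], TCP at [0.133, 0.559, 0.231] pointing down, gripper open.
Joint ranges: [-3.11, 3.11], [-0.84, 2.01], [0.21, 2.61], [-1.34, 4.49], [0.05, 2.63], [-2.56, 2.56]. Speed limits (rad/s): [2.57, 2.57, 3.14, 3.14, 3.14, 3.14].

### API

Orientations are given as a unit quaternion [x, y, z, w].
In Python, from plant import * gives the robot as it stands.
- The arm moves only by the tool servo_tool, never from a script. Its argument "moves" is a list of rows, each an object with "fingers": the closure, from 0 (fully open) to 1 (shut); "dp": the shift along the world's x, y, z in m, a list of three; "spin": the turn about the world's z in degrees. In form: [{"fingers": fingers, "dp": [dx, dy, dz], "spin": spin}, ...]. A call has 1 to 12 rows; each row shifts and turns the commanded pose from where the row before left it; what a row does not reach is not made up. A row lasts 1/12 s, in which the tool goes at most 41.7 mm and 7.16 degrees, less where a joint would pass 70% of its speed; a pose out of reach is approached as far as the arm can. A call with a gripper value outside its range is refused whole. The fingers move at their own pace and stop on an object; "grip_force" is the grip in N (left out, the last holds). Time passes only in rows, so rows that do not move let the fingers close. It gives the time, the measured TCP pose, the force, the opening and the grip force at its end, in the units of the state.
- get_obs(): the state, without advancing time (a new reading comes with each control period).
- capture(name): name is "scene" or "top"; returns a dict with "image" (420x560x3 uint8, red, green, blue), "intrinsics" (3x3 intrinsics, pixels), "T" (4x4, takes a point from camera to world coordinates). Camera axes: x right, y down, z forward; pixel columns grow to the right and rows downward; lengths in m; the calibration is good to about 2 mm. A picture is of the moment at which its call begins. There is no depth.
- job_done(): hands the job in; it is judged then, once.
Trained networks look in a picture, given as the dict that the camera call returned (one of the last four; its "shot" number tells which), for a name from the list of things; names that differ only in an ending like _2 or _b are one class to them, and where a whole thing is asked for, a point or a joint stands for the part that bears it (a point fixed in the world has none). Each returns a list of dicts, best first, with "conf" (0 to 1); they miss things now and then, are a little off and sometimes report something else, mostly with a low value. They report only what shows in the picture. A call takes as long as a camera call. They do not tell look-alikes from the thing itself.
- trace(picture, target): "pixels" (420x560 bool, what is visible of it) and "position" ([column, row] in pixels, amid what is visible of it).
- place_of(picture, target): "position" ([column, row] in pixels: a listed point, or the origin of a listed thing).
The state is a dict: "time": time; "joints": joint angles; "joint_vel": joint speeds; "tau": joint torques, N m; "tcp_pos": TCP position; "orientation": TCP orientation; "contact_force": force on the tool from outside, world axes, zero at the start; "ft_torque": the same for the moment, N m; "opening": finger opening in m; "grasp_force": force on a finger pad.
Only numpy, scipy, OpenCV 4.12 (cv2) and the standard library are available. Lean on these libraries where they do the work, as an engineer would, in place of code of your own. Each camera call takes 0.05 s, during which the arm holds its last target. There are 200 camera calls.

## Working session

There is one attempt and no reset: what is moved stays moved. The work goes in short steps, Python scripts to look and compute and a tool call to move; the robot and the scene stay as the last step left them, time stands still between calls to the robot, and variables do not carry over. Pictures are saved under pics/ and viewed, at most 10 in all, crops included, and the job is handed in when it is done.

Besides the shell and the picture viewer there is one more tool, called after "Call:" as name([rows], argument=value, ...), one row to a line, values as JSON. servo_tool: Moves the arm, as the interface text tells. Its arguments: {"type":"object","properties":{"moves":{"type":"array"},"grip_force":{"type":"number"}},"required":["moves"]}

```bash
mkdir -p pics; ls; cat > h.py <<'E'
from plant import *
import numpy as np, cv2
def save(im,n): cv2.imwrite('pics/'+n+'.png',cv2.cvtColor(im,cv2.COLOR_RGB2BGR))
def ray(c,px):
    K=np.array(c['intrinsics']);T=np.array(c['T'])
    d=T[:3,:3]@np.linalg.solve(K,[px[0],px[1],1.]);return T[:3,3],d/np.linalg.norm(d)
def tri(obs): # list of (cam,px)
    A=np.zeros((3,3));b=np.zeros(3);L=[]
    for c,p in obs:
        o,d=ray(c,p);M=np.eye(3)-np.outer(d,d);A+=M;b+=M@o;L.append((o,d))
    x=np.linalg.solve(A,b);return x,[float(np.linalg.norm((np.eye(3)-np.outer(d,d))@(x-o))) for o,d in L]
def onz(c,px,z):
    o,d=ray(c,px);return o+d*(z-o[2])/d[2]
def proj(c,X):
    T=np.linalg.inv(np.array(c['T']));p=np.array(c['intrinsics'])@(T[:3,:3]@X+T[:3,3]);return p[:2]/p[2]
E
cat > a.py <<'E'
from h import *
S=capture('scene');T=capture('top')
save(np.vstack([S['image']]),'s0');save(T['image'],'t0')
for n,c in (('S',S),('T',T)):
    print(n,np.round(c['T'],3).tolist(),np.round(c['intrinsics'],0).tolist())
    for t in ['level_mid','plate_mid','knob_grip','foot_pad','foot_tip','pliers','wire_coil','bead_dish','level','plate']:
        print(t,[(np.round(r['position'],1).tolist(),round(r['conf'],2)) for r in place_of(c,t)])
print(get_obs())
E
python3 a.py
```

```text
pics
S [[-0.512, 0.467, -0.721, 1.28], [0.859, 0.281, -0.428, 0.442], [0.003, -0.838, -0.545, 0.666], [0.0, 0.0, 0.0, 1.0]] [[425.0, 0.0, 275.0], [0.0, 425.0, 208.0], [0.0, 0.0, 1.0]]
level_mid [([175.1, 196.3], 0.98), ([222.9, 198.8], 0.93), ([154.8, 169.5], 0.72), ([228.1, 154.7], 0.58)]
plate_mid [([314.1, 240.6], 0.78), ([123.3, 252.4], 0.69)]
knob_grip [([255.9, 214.1], 0.51)]
foot_pad [([257.8, 235.2], 0.94), ([256.7, 213.7], 0.65)]
foot_tip [([255.1, 231.4], 0.49), ([123.5, 252.4], 0.16)]
pliers [([125.5, 252.7], 0.86)]
wire_coil [([457.0, 307.9], 0.78)]
bead_dish [([273.3, 325.5], 0.94)]
level [([152.1, 179.7], 0.79), ([229.1, 204.7], 0.6), ([228.7, 161.9], 0.56), ([176.2, 205.6], 0.55)]
plate [([355.4, 258.0], 0.92)]
T [[-0.011, -0.982, 0.19, 0.236], [-1.0, 0.013, 0.009, -0.05], [-0.011, -0.19, -0.982, 1.503], [0.0, 0.0, 0.0, 1.0]] [[478.0, 0.0, 280.0], [0.0, 478.0, 202.0], [0.0, 0.0, 1.0]]
level_mid [([396.1, 295.3], 0.93), ([435.1, 226.2], 0.85), ([339.1, 221.7], 0.79)]
plate_mid [([228.8, 193.3], 0.85)]
knob_grip [([227.0, 128.5], 0.47), ([279.3, 189.3], 0.43)]
foot_pad [
[... 317 characters left out ...]

{'time': 1.1, 'joints': array([ 1.31700141e+00,  3.19579085e-01,  1.56452430e+00,  2.13522132e-05,
        1.25741806e+00, -2.00286868e-02]), 'joint_vel': array([ 0.0005217 ,  0.00074094,  0.0003073 , -0.00022239,  0.00013912,
       -0.00129244]), 'tau': array([ 2.05234479e-03, -4.15407944e+01, -2.34428072e+01,  1.13960350e-04,
        1.82408480e-04, -1.60080013e-06]), 'tcp_pos': array([0.13320252, 0.55935378, 0.23134052]), 'orientation': array([ 1.16620429e-01,  9.93176557e-01,  3.66595570e-05, -5.20148556e-06]), 'contact_force': array([-0.67230384,  0.37261383,  0.03305854]), 'ft_torque': array([ 0.04776499, -0.01691193, -0.00924269]), 'grasp_force': 0.0, 'opening': 0.08531191811832983}
```

View pics/s0.png

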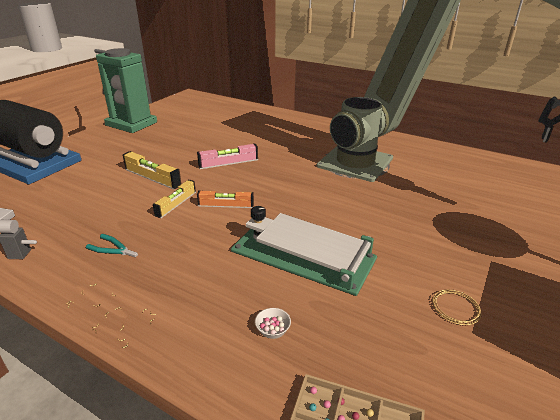

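View pics/t0.png

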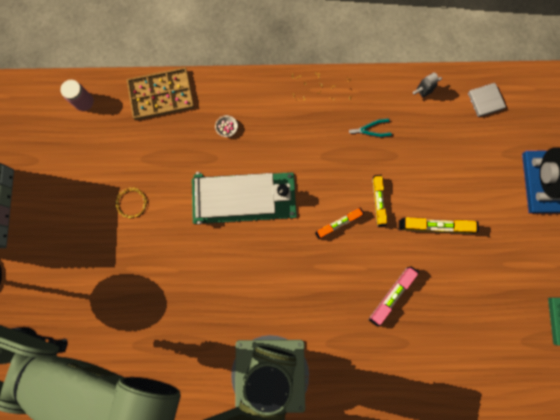

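```bash
cat > b.py <<'E'
from h import *
S=capture('scene');T=capture('top')
a=cv2.resize(S['image'][140:270,100:400],(800,347),interpolation=cv2.INTER_CUBIC)
b=cv2.resize(T['image'][160:240,190:490],(800,213),interpolation=cv2.INTER_CUBIC)
save(np.vstack([a,b]),'c1')
near=lambda rs,p:min(rs,key=lambda r:np.hypot(*(np.array(r['position'])-p)))
# level mask
for z in (0.02,0.04):
  for n,c,p in (('S',S,(175,198)),('T',T,(380,201))):
    r=near(trace(c,'level'),p);m=r['pixels'];ys,xs=np.nonzero(m)
    (cx,cy),(w,h),ang=cv2.minAreaRect(np.c_[xs,ys].astype(np.float32))
    bx=cv2.boxPoints(((cx,cy),(w,h),ang));e=[(bx[i]+bx[(i+1)%4])/2 for i in range(4)]
    if np.hypot(*(e[0]-e[2]))<np.hypot(*(e[1]-e[3])): e=[e[1],e[3]]
    else: e=[e[0],e[2]]
    A,B=onz(c,e[0],z),onz(c,e[1],z);d=B-A
    print(n,z,r['conf'],m.sum(),'mid',np.round((A+B)/2,4),'len',np.linalg.norm(d).round(4),'ang',np.degrees(np.arctan2(d[1],d[0])).round(1))
s=near(place_of(S,'level_mid'),(175,198));t=near(place_of(T,'level_mid'),(380,201))
print('lm',s['position'],t['position'],tri([(S,s['position']),(T,t['position'])]))
K={}
for n,c,p in (('S',S,(258,213)),('T',T,(283,188))):
    r=near(trace(c,'knob_grip'),p);K[n]=r['position'];print('knob',n,r['conf'],r['position'],r['pixels'].sum())
print(tri([(S,K['S']),(T,K['T'])]))
P={}
for n,c in (('S',S),('T',T)):
    r=trace(c,'plate')[0];m=r['pixels'];ys,xs=np.nonzero(m);R=cv2.minAreaRect(np.c_[xs,ys].astype(np.float32))
    q=cv2.approxPolyDP(cv2.convexHull(np.c_[xs,ys]),6,True)[:,0]
    print('plate',n,r['conf'],m.sum(),R,q.tolist())
pm=[(c,near(place_of(c,'plate_mid'),p)['position']) for c,p in ((S,(314,241)),(T,(229,193)))]
print('pm',[x[1] for x in pm],tri(pm))
fp=[(c,near(place_of(c,'foot_pad'),p)['position']) for c,p in ((S,(258,235)),(T,(284,195)))]
print('fp',[x[1] for x in fp],tri(fp))
E
python3 b.py
```

```text
S 0.02 0.64 730 mid [ 0.5254 -0.3424  0.02  ] len 0.1898 ang 2.7
T 0.02 0.94 500 mid [ 0.525 -0.348  0.02 ] len 0.1655 ang -177.1
S 0.04 0.64 730 mid [ 0.5487 -0.3182  0.04  ] len 0.1839 ang 2.7
T 0.04 0.94 500 mid [ 0.5211 -0.3439  0.04  ] len 0.1633 ang -177.1
lm [173.9, 199.7] [379.9, 201.9] (array([ 0.52197416, -0.35494248,  0.00763708]), [4.262913971157604e-05, 4.262913971163184e-05])
knob S 0.55 [260.4, 214.0] 193Traceback (most recent call last):
  File "b.py", line 21, in <module>
    r=near(trace(c,'knob_grip'),p);K[n]=r['position'];print('knob',n,r['conf'],r['position'],r['pixels'].sum())
  File "b.py", line 6, in <lambda>
    near=lambda rs,p:min(rs,key=lambda r:np.hypot(*(np.array(r['position'])-p)))
                     ~~~^^^^^^^^^^^^^^^^^^^^^^^^^^^^^^^^^^^^^^^^^^^^^^^^^^^^^^^^
ValueError: min() iterable argument is empty
```

View pics/c1.png

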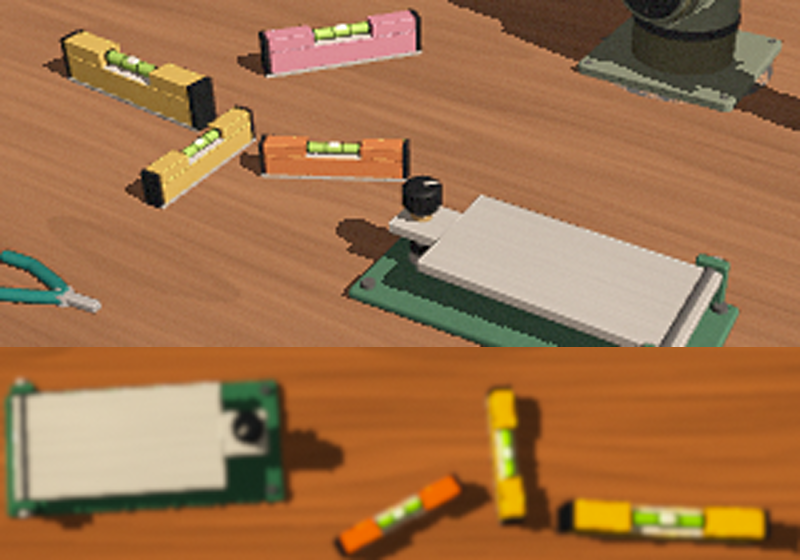

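```bash
cat > b.py <<'E'
from h import *
S=capture('scene');T=capture('top')
near=lambda rs,p:min(rs,key=lambda r:np.hypot(*(np.array(r['position'])-p)))
def blob(c,lo,hi,p,rad):
    hsv=cv2.cvtColor(c['image'],cv2.COLOR_RGB2HSV);m=cv2.inRange(hsv,lo,hi)
    w=np.zeros_like(m);cv2.circle(w,p,rad,255,-1);m&=w
    n,l,st,ce=cv2.connectedComponentsWithStats(m);i=1+np.argmax(st[1:,4]);return ce[i],st[i].tolist()
v=[(c,)+blob(c,(30,100,90),(50,255,255),p,14) for c,p in ((S,(175,196)),(T,(380,201)))]
print('vial',[x[1:] for x in v],tri([x[:2] for x in v]))
k=[(c,)+blob(c,(0,0,0),(180,255,50),p,14) for c,p in ((S,(258,213)),(T,(283,189)))]
print('knob',[x[1:] for x in k],tri([x[:2] for x in k]))
for n,c in (('S',S),('T',T)):
    r=trace(c,'plate')[0];m=r['pixels'].astype(np.uint8)
    q=cv2.approxPolyDP(max(cv2.findContours(m,0,1)[0],key=cv2.contourArea),2.5,True)[:,0]
    print('plate',n,r['conf'],m.sum(),q.tolist())
pm=[(c,near(place_of(c,'plate_mid'),p)['position']) for c,p in ((S,(314,241)),(T,(229,193)))]
print('pm',[x[1] for x in pm],tri(pm))
fp=[(c,near(place_of(c,'foot_pad'),p)['position']) for c,p in ((S,(258,235)),(T,(284,195)))]
print('fp',[x[1] for x in fp],tri(fp))
a=cv2.resize(S['image'][200:290,225:385],(800,450),interpolation=cv2.INTER_CUBIC)
b=cv2.resize(T['image'][165:229,185:305],(800,427),interpolation=cv2.INTER_CUBIC)
save(a,'pS');save(b,'pT')
E
python3 b.py
```

```text
vial [(array([175.08888889, 193.22222222]), [169, 189, 13, 10, 45]), (array([380.41935484, 204.19354839]), [378, 201, 5, 8, 31])] (array([ 0.51235147, -0.35402216,  0.02478678]), [0.0015617784326451662, 0.0015617784326451432])
knob [(array([257.21290323, 213.1483871 ]), [251, 206, 14, 15, 155]), (array([282.97959184, 187.40816327]), [275, 180, 14, 16, 98])] (array([ 0.55419355, -0.04508776,  0.08552614]), [0.003042007216526206, 0.0030420072165260954])
plate S 0.96 4075 [[246, 222], [246, 226], [254, 230], [257, 241], [337, 271], [341, 268], [355, 271], [369, 246], [365, 240], [285, 214], [268, 219], [262, 206], [253, 207], [251, 218]]
plate T 0.84 3427 [[289, 185], [275, 185], [271, 174], [196, 178], [196, 216], [274, 212], [276, 200], [290, 199]]
pm [[317.9, 239.2], [233.8, 196.9]] (array([0.53302802, 0.11007561, 0.05205882]), [0.005379295522859425, 0.005379295522859418])Traceback (most recent call last):
  File "b.py", line 18, in <module>
    fp=[(c,near(place_of(c,'foot_pad'),p)['position']) for c,p in ((S,(258,235)),(T,(284,195)))]
           ~~~~^^^^^^^^^^^^^^^^^^^^^^^^^^
  File "b.py", line 3, in <lambda>
    near=lambda rs,p:min(rs,key=lambda r:np.hypot(*(np.array(r['position'])-p)))
                     ~~~^^^^^^^^^^^^^^^^^^^^^^^^^^^^^^^^^^^^^^^^^^^^^^^^^^^^^^^^
ValueError: min() iterable argument is empty
```

```bash
cat > f.py <<'E'
from h import *
from scipy.optimize import least_squares,minimize
S=capture('scene');T=capture('top')
near=lambda rs,p:min(rs,key=lambda r:np.hypot(*(np.array(r['position'])-p)))
mk=[(c,near(trace(c,'level'),p)) for c,p in ((S,(175,198)),(T,(380,201)))]
print([(m['conf'],m['position'],int(m['pixels'].sum())) for _,m in mk])
box=np.array([[a*.08,b*.011,h*.02] for a in(-1,1) for b in(-1,1) for h in(-1,1)])
def Rz(a): return np.array([[np.cos(a),-np.sin(a),0],[np.sin(a),np.cos(a),0],[0,0,1]])
def iou(c,m,p):
    P=np.array([proj(c,Rz(p[3])@b+p[:3]) for b in box]);U=8
    h=cv2.convexHull(((P+.5)*U*16).astype(np.int32)); x0,y0=np.array(mk_c[id(c)])
    im=np.zeros((60*U,60*U),np.uint8);cv2.fillPoly(im,[h-np.array([x0,y0])*U*16],255,shift=4)
    g=cv2.resize(im,(60,60),interpolation=cv2.INTER_AREA)/255.
    t=m[y0:y0+60,x0:x0+60];return np.minimum(g,t).sum()/np.maximum(g,t).sum()
mk_c={id(c):[int(v)-30 for v in m['position']] for c,m in mk}
for ms in (mk,mk[:1],mk[1:]):
  f=lambda q:-sum(iou(c,m['pixels'],[q[0]/1e3,q[1]/1e3,q[2]/1e3,q[3]/200]) for c,m in ms)
  fz=lambda q:f([q[0],q[1],20,q[2]])
  for fn,x0,st in ((f,[520,-348,20,9.],[8,8,8,8]),(fz,[520,-348,9.],[8,8,8])):
    r=minimize(fn,x0,method='Nelder-Mead',options=dict(initial_simplex=np.vstack([x0]+[np.array(x0)+np.eye(len(x0))[i]*st[i] for i in range(len(x0))]),xatol=.05,fatol=1e-4))
    print(r.x[:-1].round(1),'yaw',np.degrees(r.x[-1]/200).round(2),'iou',-r.fun/len(ms))
obs=[(T,(196,178),(-.012,-.062,.006)),(T,(196,215.5),(-.012,.062,.006)),(T,(271,174),(.232,-.062,.006)),(T,(274,212),(.232,.062,.006)),
(S,(257,238.5),(.232,-.062,.006)),(S,(285,214),(.232,.062,.006)),(S,(366.5,240.5),(-.012,.062,.006)),(S,(339,269),(-.012,-.062,.006)),
(S,(257.2,213.1),(.262,0,.032)),(T,(282.5,187.9),(.262,0,.032))]
def pt(q,b):
    c,s=np.cos(q[3]),np.sin(q[3]);R=Rz(q[2])@np.array([[c,0,-s],[0,1,0],[s,0,c]]);return R@np.array(b)+[q[0],q[1],q[4]]
def res(q): return np.r_[np.concatenate([proj(c,pt(q,(b[0],-b[1],b[2]) if 0 else b))-p for c,p,b in obs])]
for z in (None,.046):
    g=(lambda q:res(q)) if z is None else (lambda q:res(np.r_[q[:4],z]))
    r=least_squares(g,[.53,.21,-1.5,.04]+([.046] if z is None else []),loss='soft_l1')
    q=np.r_[r.x[:4],z if z else r.x[-1]]
    print('plate',q.round(4),'yawdeg',np.degrees(q[2]).round(2),'knob',pt(q,(.262,0,.032)).round(4),'mid',pt(q,(.105,0,.006)).round(4));print(res(q).reshape(-1,2).round(1).tolist())
E
python3 f.py
```

```text
[(0.66, [153.2, 171.1], 1146), (0.67, [381.2, 197.4], 496)]
[ 507.2 -331.   103. ] yaw 0.04 iou 0.5556548847398135
[ 523.7 -348.8] yaw 3.02 iou 0.4682183467029839
[ 498.9 -444.8   68.6] yaw -80.51 iou 0.6607285638780848
[ 435.6 -511.8] yaw -77.4 iou 0.5852400781847541
[ 523.4 -348.4   21.2] yaw 3.13 iou 0.9271592406865938
[ 523.5 -348.7] yaw 3.01 iou 0.9267196288603526
plate [ 0.4363  0.184  -1.0922  0.1144  0.0241] yawdeg -62.58 knob [ 0.5545 -0.0437  0.0859] mid [0.4841 0.0921 0.0421]
[[18.3, 71.4], [0.6, -1.1], [12.5, 37.3], [-9.2, -35.3], [12.1, -28.8], [-19.6, 24.2], [0.3, 10.9], [22.1, -47.2], [-0.8, 0.0], [-0.8, -0.1]]
plate [ 0.4322  0.1823 -1.0782  0.0282  0.046 ] yawdeg -61.78 knob [ 0.5556 -0.0477  0.0854] mid [0.4817 0.09   0.055 ]
[[18.2, 71.9], [-0.3, -0.9], [13.4, 37.2], [-8.9, -35.2], [11.2, -29.7], [-19.9, 23.2], [1.6, 2.1], [22.6, -55.5], [-2.4, -0.1], [0.5, -0.4]]
```

```bash
sed -i 's/b\[0\],-b\[1\],b\[2\]) if 0 else b/b[0],-b[1],b[2])/' f.py
python3 - <<'E'
s=open('f.py').read()
s=s.replace("print([(m['conf']","""hsv=cv2.cvtColor(S['image'],cv2.COLOR_RGB2HSV)
m=cv2.inRange(hsv,(18,70,70),(50,255,255));m[:, :155]=0;m[:,198:]=0;m[:183]=0;m[217:]=0
n,l,st,ce=cv2.connectedComponentsWithStats(m);i=1+np.argmax(st[1:,4]);hull=cv2.convexHull(np.argwhere(l==i)[:,::-1].astype(np.int32));M=np.zeros_like(m);cv2.fillPoly(M,[hull],1)
print('yellow box (without cap)',st[i].tolist())
mk[0]=(S,dict(conf=1,position=[175,198],pixels=M>0))
save(cv2.resize(S['image'][200:290,225:385],(800,450),interpolation=cv2.INTER_CUBIC),'pS');save(cv2.resize(T['image'][165:229,185:305],(800,427),interpolation=cv2.INTER_CUBIC),'pT')
print([(m['conf']""")
open('f.py','w').write(s)
E
python3 f.py
```

```text
yellow box (without cap) [155, 183, 40, 33, 523]
[(1, [175, 198], 642), (0.84, [379.7, 201.4], 455)]
[ 523.7 -349.7   17.7] yaw 3.26 iou 0.8505995164375961
[ 522.9 -348.7] yaw 3.31 iou 0.8418550038842934
[ 514.7 -348.5   19.2] yaw 3.84 iou 0.8490432951704171
[ 514.7 -348.1] yaw 4.18 iou 0.8480471037622864
[ 523.9 -349.3   19.8] yaw 2.64 iou 0.8718748323921754
[ 523.7 -349.5] yaw 2.79 iou 0.8712220963346297
plate [ 0.5384  0.2138 -1.5398 -0.0108  0.0496] yawdeg -88.23 knob [ 0.5465 -0.0484  0.0787] mid [0.5416 0.1088 0.0544]
[[-1.4, -1.1], [-1.1, 0.5], [1.7, -0.3], [0.3, 0.8], [-2.7, -0.1], [-5.9, -0.7], [3.2, -0.2], [12.1, 1.9], [-0.6, 0.3], [0.7, 3.0]]
plate [ 0.5372  0.2135 -1.5344  0.0042  0.046 ] yawdeg -87.91 knob [ 0.5467 -0.0482  0.0791] mid [0.541  0.1086 0.0524]
[[-1.2, -0.5], [-0.7, 1.1], [1.7, -0.3], [0.5, 0.7], [-2.7, -0.1], [-6.1, -0.7], [2.9, 0.8], [12.1, 2.9], [-0.6, 0.3], [0.7, 2.9]]
```

View pics/pS.png

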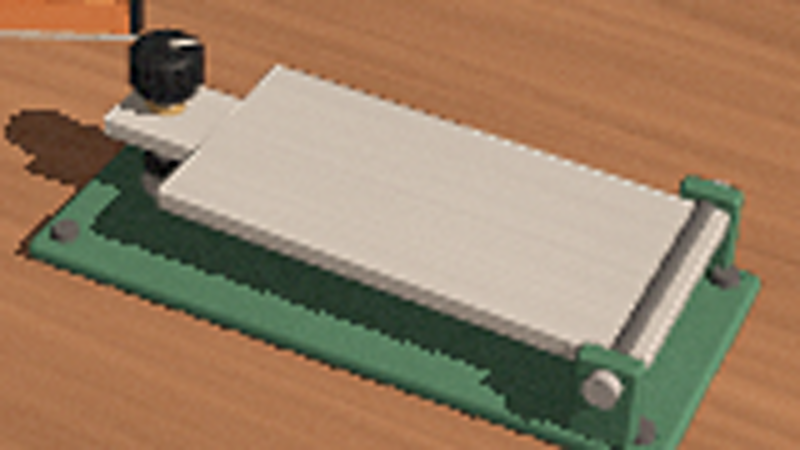

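View pics/pT.png

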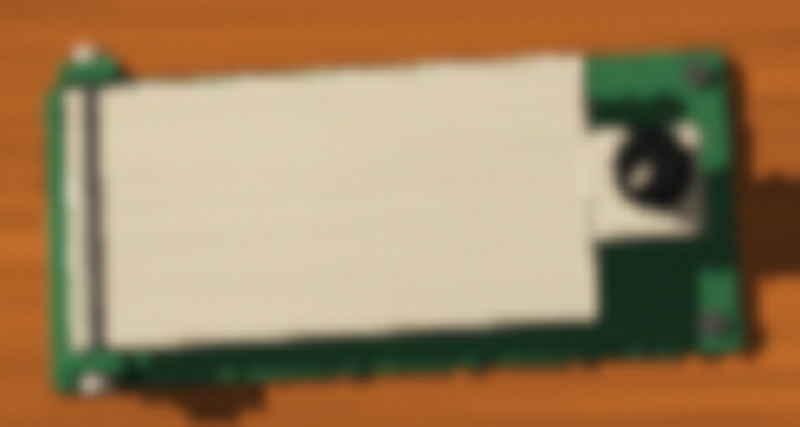

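```bash
python3 - <<'E'
s=open('f.py').read()
i=s.index("near=");j=s.index("box=");k=s.index("def Rz");l=s.index("def iou");m=s.index("obs=");n=s.index("def pt")
new=s[:i]+s[k:l]+"""
s_=lambda x,y:(225+(x+.5)/5-.5,200+(y+.5)/5-.5)
t_=lambda x,y:(185+(x+.5)/6.667-.5,165+(y+.5)/6.667-.5)
a,b,w,h=-.012,.232,.062,.006
obs=[(T,t_(65,88),(a,w,h)),(T,t_(75,348),(a,-w,h)),(T,t_(585,57),(b,w,h)),(T,t_(598,320),(b,-w,h)),
(S,s_(160,193),(b,w,h)),(S,s_(280,66),(b,-w,h)),(S,s_(725,212),(a,-w,h)),(S,s_(645,362),(a,w,h)),
(S,s_(168,67),(.262,0,.032)),(T,t_(655,168),(.262,0,.032))]
"""+s[n:].replace("(b[0],-b[1],b[2])","b")
new=new.replace("for z in (None","kk=[(c,p) for c,p,b in obs[-2:]];print('knobtri',tri(kk))\nfor i,j in ((0,7),(1,6),(2,4),(3,5)): print('corner',obs[i][2],[v for v in tri([obs[i][:2],obs[j][:2]])])\nfor z in (None")
open('g.py','w').write(new)
E
python3 g.py
```

```text
knobtri (array([ 0.54800523, -0.0452433 ,  0.08227183]), [0.0021898881020998096, 0.002189888102099665])
corner (-0.012, 0.062, 0.006) [array([0.5972921 , 0.23086989, 0.05211945]), [0.0017836089543484678, 0.0017836089543485658]]
corner (-0.012, -0.062, 0.006) [array([0.4744674 , 0.22301538, 0.04945686]), [0.0008357330229879355, 0.0008357330229879792]]
corner (0.232, 0.062, 0.006) [array([ 0.60736455, -0.01270154,  0.05522381]), [0.002627631471731296, 0.0026276314717313476]]
corner (0.232, -0.062, 0.006) [array([ 0.48290458, -0.01825294,  0.05499469]), [0.0019236041892380052, 0.0019236041892380618]]
plate [ 0.5357  0.2157 -1.527   0.0191  0.0448] yawdeg -87.49 knob [ 0.5472 -0.0454  0.0818] mid [0.5403 0.111  0.0528]
[[-0.3, 0.4], [-1.0, 0.4], [-0.6, 0.3], [-0.4, -0.0], [-1.4, -0.1], [-1.0, 0.0], [0.7, -0.4], [-1.0, 0.4], [-0.7, -0.1], [-0.6, 0.7]]
plate [ 0.5361  0.2159 -1.5285  0.0143  0.046 ] yawdeg -87.58 knob [ 0.5472 -0.0454  0.0817] mid [0.5406 0.1111 0.0535]
[[-0.4, 0.1], [-1.2, 0.2], [-0.6, 0.3], [-0.5, -0.1], [-1.4, -0.1], [-1.0, 0.0], [0.8, -0.7], [-1.0, 0.1], [-0.7, -0.1], [-0.6, 0.7]]
```

Candidates (scene px): big yellow (152,168), small yellow (175,198), orange (226,199), pink (228,155). The crop confirms that the meant one is the small yellow, top px (380,201). It measures (0.523, -0.349), yaw 3°, two-view mid height 18 mm (text says 20). The plate corners are clear in both crops. Its middle fits at (0.5405, 0.111), z 0.053, yaw -87.5°, and the knob at (0.547, -0.0455), z about 0.083.

Call:
servo_tool([
  {"fingers":0.4,"dp":[0.03,-0.028,0],"spin":5.4},
  {"fingers":0.4,"dp":[0.03,-0.028,0],"spin":5.5},
  {"fingers":0.4,"dp":[0.03,-0.028,0],"spin":5.5},
  {"fingers":0.4,"dp":[0.03,-0.028,0],"spin":0},
  {"fingers":0.4,"dp":[0.03,-0.028,0],"spin":0},
  {"fingers":0.4,"dp":[0.03,-0.028,0],"spin":0},
  {"fingers":0.4,"dp":[0.03,-0.028,0],"spin":0},
  {"fingers":0.4,"dp":[0.03,-0.028,0],"spin":0},
  {"fingers":0.4,"dp":[0.03,-0.028,0],"spin":0},
  {"fingers":0.4,"dp":[0.03,-0.028,0],"spin":0},
  {"fingers":0.4,"dp":[0.03,-0.028,0],"spin":0},
  {"fingers":0.4,"dp":[0.03,-0.028,0],"spin":0},
], grip_force=30)

```text
time: 3.5
tcp_pos: [0.4945, 0.2217, 0.2316]
orientation: [-0.026, 1.0, 0.0, 0.0]
contact_force: [1.5, 1.7, 0.5]
opening: 0.0514
grasp_force: 0.0
```

Call:
servo_tool([
  {"fingers":0.4,"dp":[0.0025,-0.036,0],"spin":0},
  {"fingers":0.4,"dp":[0.0025,-0.036,0],"spin":0},
  {"fingers":0.4,"dp":[0.0025,-0.036,0],"spin":0},
  {"fingers":0.4,"dp":[0.0025,-0.036,0],"spin":0},
  {"fingers":0.4,"dp":[0.0025,-0.036,0],"spin":0},
  {"fingers":0.4,"dp":[0.0025,-0.036,0],"spin":0},
  {"fingers":0.4,"dp":[0.0025,-0.036,0],"spin":0},
  {"fingers":0.4,"dp":[0.0025,-0.036,0],"spin":0},
  {"fingers":0.4,"dp":[0.0025,-0.036,0],"spin":0},
  {"fingers":0.4,"dp":[0.0025,-0.036,0],"spin":0},
  {"fingers":0.4,"dp":[0.0025,-0.036,0],"spin":0},
  {"fingers":0.4,"dp":[0.0025,-0.036,0],"spin":0},
])

```text
time: 4.5
tcp_pos: [0.523, -0.2105, 0.2315]
orientation: [-0.026, 1.0, 0.0, 0.0]
contact_force: [0.7, 0.6, -0.4]
opening: 0.0511
grasp_force: 0.0
```

Call:
servo_tool([
  {"fingers":0.4,"dp":[0.0,-0.028,0],"spin":0},
  {"fingers":0.4,"dp":[0.0,-0.028,0],"spin":0},
  {"fingers":0.4,"dp":[0.0,-0.028,0],"spin":0},
  {"fingers":0.4,"dp":[0.0,-0.028,0],"spin":0},
  {"fingers":0.4,"dp":[0.0,-0.028,0],"spin":0},
  {"fingers":0.4,"dp":[0,0,-0.04],"spin":0},
  {"fingers":0.4,"dp":[0,0,-0.04],"spin":0},
  {"fingers":0.4,"dp":[0,0,-0.03],"spin":0},
  {"fingers":0.4,"dp":[0,0,0],"spin":0},
  {"fingers":0.4,"dp":[0,0,0],"spin":0},
])

```text
time: 5.33
tcp_pos: [0.5226, -0.3483, 0.1203]
orientation: [-0.026, 1.0, 0.001, -0.001]
contact_force: [0.6, -0.1, 1.4]
opening: 0.0512
grasp_force: 0.0
```

Call:
servo_tool([
  {"fingers":0.4,"dp":[0,0,-0.04],"spin":0},
  {"fingers":0.4,"dp":[0,0,-0.04],"spin":0},
  {"fingers":0.4,"dp":[0,0,-0.025],"spin":0},
  {"fingers":0.4,"dp":[0,0,-0.01],"spin":0},
  {"fingers":1,"dp":[0,0,0],"spin":0},
  {"fingers":1,"dp":[0,0,0],"spin":0},
  {"fingers":1,"dp":[0,0,0],"spin":0},
  {"fingers":1,"dp":[0,0,0],"spin":0},
  {"fingers":1,"dp":[0,0,0],"spin":0},
  {"fingers":1,"dp":[0,0,0],"spin":0},
])

```text
time: 6.17
tcp_pos: [0.5252, -0.3499, 0.0093]
orientation: [-0.026, 1.0, -0.002, 0.002]
contact_force: [0.2, 0.4, 6.7]
opening: 0.0215
grasp_force: 32.6
```

Call:
servo_tool([
  {"fingers":1,"dp":[0,0,0.02],"spin":0},
  {"fingers":1,"dp":[0,0,0.04],"spin":0},
  {"fingers":1,"dp":[0,0,0.04],"spin":0},
  {"fingers":1,"dp":[0,0,0.035],"spin":0},
  {"fingers":1,"dp":[0,0.03,0],"spin":-7.1},
  {"fingers":1,"dp":[0,0.03,0],"spin":-7.1},
  {"fingers":1,"dp":[0,0.03,0],"spin":-7.1},
  {"fingers":1,"dp":[0,0.03,0],"spin":-7.1},
  {"fingers":1,"dp":[0,0.03,0],"spin":-7.1},
  {"fingers":1,"dp":[0,0.03,0],"spin":-7.1},
  {"fingers":1,"dp":[0,0.03,0],"spin":-7.1},
  {"fingers":1,"dp":[0,0.03,0],"spin":-7.1},
])

```text
time: 7.17
tcp_pos: [0.5228, -0.1072, 0.142]
orientation: [0.455, 0.89, 0.0, 0.0]
contact_force: [-0.2, -1.0, -2.3]
opening: 0.0213
grasp_force: 31.5
```

Call:
servo_tool([
  {"fingers":1,"dp":[0,0.03,0],"spin":-7.1},
  {"fingers":1,"dp":[0,0.03,0],"spin":-7.1},
  {"fingers":1,"dp":[0,0.03,0],"spin":-7.1},
  {"fingers":1,"dp":[0,0.03,0],"spin":-7.1},
  {"fingers":1,"dp":[0,0.03,0],"spin":-5.3},
  {"fingers":1,"dp":[0.004,0.03,0],"spin":0},
  {"fingers":1,"dp":[0.004,0.03,0],"spin":0},
  {"fingers":1,"dp":[0.006,0.01,0],"spin":0},
  {"fingers":1,"dp":[0,0,0],"spin":0},
  {"fingers":1,"dp":[0,0,0],"spin":0},
])

```text
time: 8.0
tcp_pos: [0.5372, 0.1113, 0.1415]
orientation: [0.691, 0.723, -0.0, 0.0]
contact_force: [-0.1, 0.1, -2.2]
opening: 0.021
grasp_force: 31.5
```

```bash
cat > l.py <<'E'
from h import *
import sys
from scipy.optimize import minimize
o=get_obs();print(o['tcp_pos'].round(4),o['orientation'].round(4),o['contact_force'].round(1),o['joints'].round(2))
S=capture('scene');T=capture('top')
save(np.hstack([cv2.resize(S['image'][130:280,220:390],(400,353),interpolation=cv2.INTER_CUBIC),cv2.resize(T['image'][120:270,160:330],(400,353),interpolation=cv2.INTER_CUBIC)]),sys.argv[1])
E
python3 l.py p1
```

```text
[0.5372 0.1113 0.1415] [ 6.910e-01  7.229e-01 -2.000e-04  3.000e-04] [-0.1  0.1 -2.2] [ 0.18  0.35  1.76 -0.    1.03  0.14]
```

View pics/p1.png

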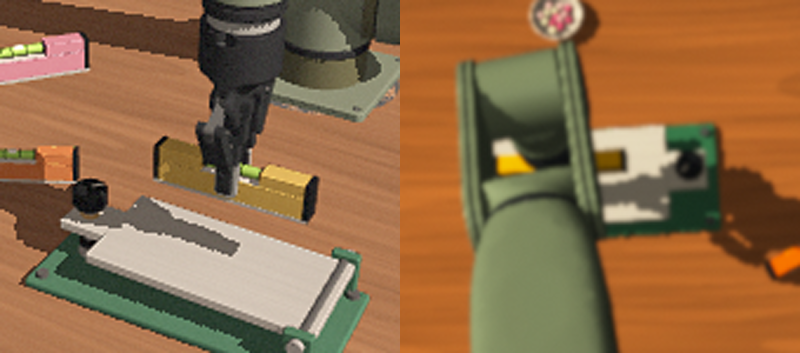

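Call:
servo_tool([
  {"fingers":1,"dp":[0.003,0,-0.03],"spin":0},
  {"fingers":1,"dp":[0,0,-0.025],"spin":0},
  {"fingers":1,"dp":[0,0,-0.012],"spin":0},
  {"fingers":1,"dp":[0,0,-0.003],"spin":0},
  {"fingers":1,"dp":[0,0,-0.002],"spin":0},
  {"fingers":1,"dp":[0,0,0],"spin":0},
  {"fingers":1,"dp":[0,0,0],"spin":0},
])

```text
time: 8.68
tcp_pos: [0.5411, 0.1111, 0.0705]
orientation: [0.692, 0.722, 0.001, 0.001]
contact_force: [1.1, -0.5, -2.6]
opening: 0.0214
grasp_force: 31.4
```

Call:
servo_tool([
  {"fingers":1,"dp":[0,0,-0.002],"spin":0},
  {"fingers":1,"dp":[0,0,-0.002],"spin":0},
  {"fingers":1,"dp":[0,0,0],"spin":0},
  {"fingers":1,"dp":[0,0,0],"spin":0},
])

```text
time: 9.02
tcp_pos: [0.5409, 0.1114, 0.0659]
orientation: [0.691, 0.723, 0.001, 0.001]
contact_force: [1.4, -0.1, -0.7]
opening: 0.0212
grasp_force: 31.7
```

Call:
servo_tool([
  {"fingers":1,"dp":[0,0,-0.0015],"spin":0},
  {"fingers":1,"dp":[0,0,0],"spin":0},
  {"fingers":1,"dp":[0,0,0],"spin":0},
])

```text
time: 9.27
tcp_pos: [0.5406, 0.1114, 0.064]
orientation: [0.691, 0.723, 0.0, 0.0]
contact_force: [1.6, -1.3, 0.4]
opening: 0.0214
grasp_force: 31.8
```

Call:
servo_tool([
  {"fingers":0.6,"dp":[0,0,0],"spin":0},
  {"fingers":0.5,"dp":[0,0,0],"spin":0},
  {"fingers":0.5,"dp":[0,0,0],"spin":0},
  {"fingers":0.5,"dp":[0,0,0.01],"spin":0},
  {"fingers":0.5,"dp":[0,0,0.03],"spin":0},
  {"fingers":0.5,"dp":[0,0,0.035],"spin":0},
  {"fingers":1,"dp":[0,0.025,0],"spin":0},
  {"fingers":1,"dp":[0,0.022,0],"spin":0},
  {"fingers":1,"dp":[0,0,0],"spin":0},
  {"fingers":1,"dp":[0,0,0],"spin":0},
  {"fingers":1,"dp":[0,0,0],"spin":0},
])

```text
time: 10.18
tcp_pos: [0.5399, 0.158, 0.1389]
orientation: [0.691, 0.723, -0.0, 0.0]
contact_force: [0.2, 1.3, -0.3]
opening: -0.0004
grasp_force: 0.0
```

```bash
python3 l.py p2
```

```text
[0.5399 0.158  0.1389] [ 6.914e-01  7.225e-01 -4.000e-04  0.000e+00] [ 0.2  1.3 -0.3] [ 0.26  0.37  1.73 -0.    1.04  0.22]
```

View pics/p2.png

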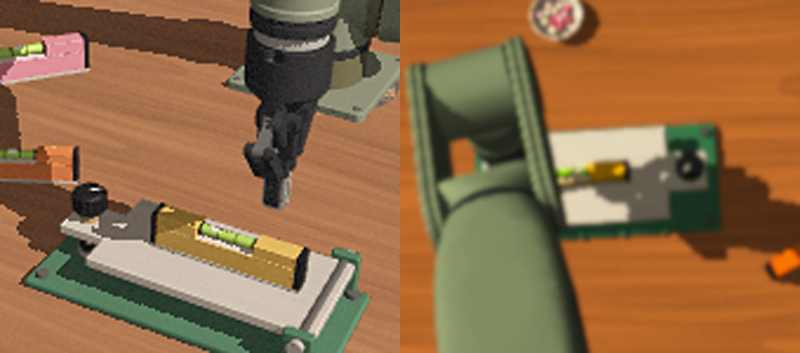

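Call:
servo_tool([
  {"fingers":1,"dp":[0,0,-0.03],"spin":0},
  {"fingers":1,"dp":[0,0,-0.008],"spin":0},
  {"fingers":1,"dp":[0,0,-0.003],"spin":0},
  {"fingers":1,"dp":[0,0,-0.003],"spin":0},
  {"fingers":1,"dp":[0,0,0],"spin":0},
  {"fingers":1,"dp":[0,0,0],"spin":0},
])

```text
time: 10.78
tcp_pos: [0.5407, 0.1583, 0.0955]
orientation: [0.692, 0.722, 0.0, 0.0]
contact_force: [0.3, -0.4, -0.6]
opening: 0.0002
grasp_force: 0.0
```

Call:
servo_tool([
  {"fingers":1,"dp":[0,0,-0.002],"spin":0},
  {"fingers":1,"dp":[0,0,-0.001],"spin":0},
  {"fingers":1,"dp":[0,0,-0.001],"spin":0},
  {"fingers":1,"dp":[0,0,0],"spin":0},
  {"fingers":1,"dp":[0,0,0],"spin":0},
])

```text
time: 11.2
tcp_pos: [0.5409, 0.1582, 0.0925]
orientation: [0.691, 0.723, 0.001, 0.001]
contact_force: [-1.0, -2.4, 8.2]
opening: -0.0005
grasp_force: 3.9
```

Call:
servo_tool([
  {"fingers":1,"dp":[0,0,-0.0007],"spin":0},
  {"fingers":1,"dp":[0,0,0],"spin":0},
  {"fingers":1,"dp":[0,0,0],"spin":0},
  {"fingers":1,"dp":[0,0,0],"spin":0},
  {"fingers":1,"dp":[0,0,0],"spin":0},
  {"fingers":1,"dp":[0,0,0],"spin":0},
  {"fingers":1,"dp":[0,0,0],"spin":0},
  {"fingers":1,"dp":[0,0,0],"spin":0},
  {"fingers":1,"dp":[0,0,0],"spin":0},
  {"fingers":1,"dp":[0,0,0],"spin":0},
])

```text
time: 12.03
tcp_pos: [0.541, 0.1582, 0.0925]
orientation: [0.691, 0.723, 0.001, 0.001]
contact_force: [-2.1, -2.1, 12.3]
opening: -0.0
grasp_force: 5.8
```

```bash
cat > v.py <<'E'
from h import *
import sys
o=get_obs();print(o['time'],o['tcp_pos'].round(4),o['contact_force'].round(1))
S=np.mean([capture('scene')['image'].astype(float) for _ in range(2)],0).astype(np.uint8)
c=capture('scene')
T=capture('top')
for t in ('bubble','level_mid','level'):
    print(t,[(np.round(r['position'],1).tolist(),round(r['conf'],2)) for r in place_of(c,t)][:5]) if t!='bubble' else print(t,[(np.round(r['position'],1).tolist(),round(r['conf'],2),int(r['pixels'].sum())) for r in trace(c,t)])
np.savez('last_%s.npz'%sys.argv[1],S=S,T=T['image'],K=c['intrinsics'],M=c['T'])
x=cv2.resize(S[218:258,290:360],(800,457),interpolation=cv2.INTER_CUBIC)
save(x,sys.argv[1])
E
python3 v.py v1
```

```text
12.0333 [0.541  0.1582 0.0925] [-2.1 -2.1 12.3]
bubble [([273.3, 319.8], 0.52, 807)]
level_mid [([225.6, 199.4], 0.7), ([229.2, 157.9], 0.7), ([152.4, 169.6], 0.59), ([312.9, 234.4], 0.57)]
level [([153.4, 176.6], 0.89), ([228.5, 160.6], 0.89), ([314.2, 245.8], 0.7), ([229.8, 202.6], 0.7)]
```

View pics/v1.png

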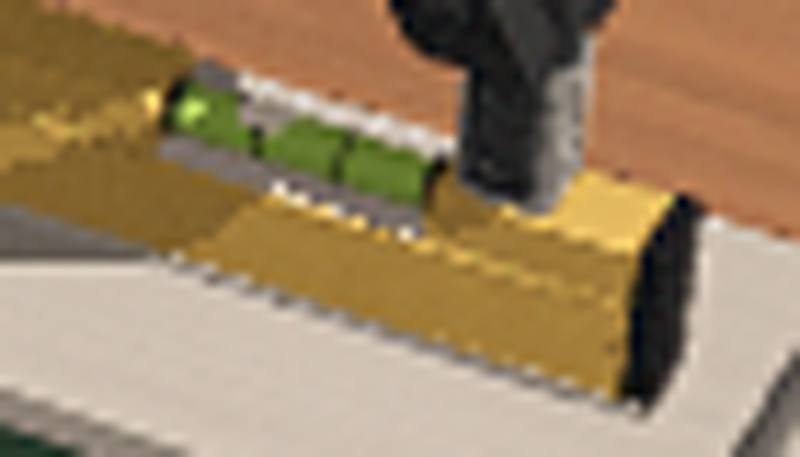

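```bash
cat > w.py <<'E'
import numpy as np,cv2,sys
d=np.load('last_%s.npz'%sys.argv[1]);S=d['S']
K=d['K'];Ti=np.linalg.inv(d['M'])
def pr(X):
    p=K@(Ti[:3,:3]@np.array(X)+Ti[:3,3]);return p[:2]/p[2]
u=np.array([np.cos(np.radians(-87.4)),np.sin(np.radians(-87.4))])
P=lambda s:pr([.5406+u[0]*s,.1114+u[1]*s,.088])
print('centre',P(0),'ends',P(-.03),P(.03),'pressed px/mm',np.hypot(*(P(.03)-P(-.03)))/60)
hsv=cv2.cvtColor(S,cv2.COLOR_RGB2HSV)
c0,r0,c1,r1=303,222,331,238
print('cols',c0,c1)
for n,ch in (('S',hsv[...,1]),('V',hsv[...,2]),('H',hsv[...,0])):
    print(n)
    for r in range(r0,r1): print(r,' '.join('%3d'%v for v in ch[r,c0:c1]))
E
python3 w.py v1
```

```text
centre [315.55138241 228.58653505] ends [327.52904217 232.22075879] [303.85715478 225.0383094 ] pressed px/mm 0.41229231533651184
cols 303 331
S
222 174 182 168 160 134 137 137 139 139 141 140 139 143 136 136 137 140 139 143 140 138 138 140 137  33  29  41  10
223 173 173 172 162 105  82 138 141 139 141 141 138 140 142 139 141 135 139 136 142 140 138 139 134 137 133 141  21
224 169 167 164 143  29  30  32  75  53 107 136 142 139 141 137 139 136 139 135 141 141 136 137 143 138 139 135 101
225 169 176  90 129 126  60  38  39  31  29  16  53 112 135 143 140 140 142 140 139 137 135 133 139 141 137 136  66
226 139 177 106 159 151 161 166 144  41  38  38  33  28   9  50 110 141 139 141 141 135 140 142 137 136 136 139  70
227 149 136 138 136 136 159 157 140  44  49  48  45  39  29  29  28  31  50  59 138 135 140 141 136 137 144 140  73
228 168 138 151 145 159 157 158 138  40  46  44  47  72 114  96  40  30  32  31  29  22  55 110 135 136 142 139   7
229 173 145 114 135 159 160 162 159 166  80  71  92 166 163 160 174 167  82  52  30  31  30  28  15  55 111 138  17
230 156  66  40  41  64 134
[... 3916 characters left out ...]
  21
232  19  19  20  16  12  13  13  12  14  12  22  23  36  39  39  38  38  38  38  38  38  39  38  39  40  12  20  10
233  19  19  19  19  20  20  16  13  10  12  14  11  12   9  26  36  38  38  38  38  38  38  38  38  42  19  20 135
234  19  19  18  19  19  19  19  20  19  17  16  15  14  13  11   9   9  23  36  39  39  38  38  39  12  19  18  20
235  18  20  19  18  20  19  19  19  19  19  20  20  23  18   8  13  14  12  10   9  22  36  35  39  18  19  19  19
236  19  19  19  19  19  19  19  19  19  19  19  19  19  19  20  22  16  13  12  11  11  11  13  21  20  19  19  18
237  20  19  19  19  19  19  19  19  19  19  20  19  19  20  19  19  20  20  21  16  13  12  13  16  19  18  19  19
```

The view shows the level pressed at its pivot end. The vial's black lines lie at scene px (312,230) and (319.2,232.4). The bubble is at about (312.8,228), roughly 8 mm toward the knob, so the knob end is high. I'll wait for it to settle and read again.

Call:
servo_tool([
  {"fingers":1,"dp":[0,0,0],"spin":0},
  {"fingers":1,"dp":[0,0,0],"spin":0},
  {"fingers":1,"dp":[0,0,0],"spin":0},
  {"fingers":1,"dp":[0,0,0],"spin":0},
  {"fingers":1,"dp":[0,0,0],"spin":0},
  {"fingers":1,"dp":[0,0,0],"spin":0},
  {"fingers":1,"dp":[0,0,0],"spin":0},
  {"fingers":1,"dp":[0,0,0],"spin":0},
  {"fingers":1,"dp":[0,0,0],"spin":0},
  {"fingers":1,"dp":[0,0,0],"spin":0},
])

```text
time: 13.22
tcp_pos: [0.541, 0.1582, 0.0925]
orientation: [0.691, 0.723, 0.001, 0.001]
contact_force: [-2.5, -1.6, 11.2]
opening: -0.0002
grasp_force: 5.8
```

```bash
cat > bub.py <<'E'
from h import *
import sys
o=get_obs();print(o['time'],o['tcp_pos'].round(4),o['contact_force'].round(1))
I=np.mean([capture('scene')['image'].astype(np.float32) for _ in range(4)],0)
np.save('bub_%s.npy'%sys.argv[1],I)
mx,mn=I.max(2),I.min(2);sat=(1-mn/np.maximum(mx,1))*255
cs=np.arange(304,327.01,.5).astype(np.float32)
def prof(ch,dr): return cv2.remap(ch,cs[None],(228.3+dr+.3035*(cs-312.8))[None].astype(np.float32),cv2.INTER_LINEAR)[0]
print('col ',' '.join('%3d'%(c-300) for c in cs[::2]))
for dr in (-.5,0,.5,1,2,3): 
    print('S',dr,' '.join('%3d'%v for v in prof(sat,dr)[::2]));print('V',dr,' '.join('%3d'%v for v in prof(mx,dr)[::2]))
for dr in (0,.4,.8):
    w=np.clip((120-prof(sat,dr))/80,0,1);print('bubble col',dr,(w*cs).sum()/max(w.sum(),.1),'width',w.sum()*.5)
E
python3 bub.py a
```

```text
13.2167 [0.541  0.1582 0.0925] [-2.5 -1.6 11.2]
col    4   5   6   7   8   9  10  11  12  13  14  15  16  17  18  19  20  21  22  23  24  25  26  27
S -0.5 168  82 154 156 159 160 140  48  46  45  53  85 155 170 162 164 160 168 163 153 163 162 151 162
V -0.5 121  31 110 124 115 115 117 138 148 147 143 133 116 111 112 111  64 111 111 116 112 112 117  77
S 0 168  88 151 146 159 158 141  59  49  54  77 127 162 162 154 159 158 157 158 158 154 159 161 125
V 0  97  32 148 173 116 119 120 139 145 145 137 125 116 116 118 110  81 119 118 117 118 119 116  55
S 0.5 164 109 141 136 157 156 142  89  79  65 103 143 155 154 154 157 157 153 157 157 151 156 156 104
V 0.5  80  64 196 216 117 120 122 134  93 140 132 122 121 121 120 101  98 122 120 118 121 121 120  40
S 1 150 133 139 147 154 156 149 138 109 103 135 158 153 153 156 157 157 155 156 157 157 153 155 127
V 1  83 100 210 163 119 120 122 123  48 133 126 121 122 121 120  90 110 122 121 119 119 123 121  49
S 2 129 150 144 160 159 152 159 165 167 164 158 158 158 157 156 163 155 158 153 158 159 158 157 170
V 2  54 106 159 112 115 116 118 115  68 119 118 118 117 118 116  67 119 117 120 117 116 117 110  66
S 3 136 121 110 110 140 117 116  91 137 124  97 138 127 105 134 134 109 139 152 121 140 126 125 176
V 3  53  80 110 109  97 109 110 110  68 109 113 102 113 111 100  72 113 102 111 111 101 107  93  88
bubble col 0 311.94696 width 3.129706
bubble col 0.4 312.94003 width 2.19219
bubble col 0.8 312.93008 width 0.7363617
```

Reading holds: bubble ≈ 8.5 mm toward the knob end. That calls for about 130° anticlockwise. Next I go to the knob.

Call:
servo_tool([
  {"fingers":1,"dp":[0,0,0.02],"spin":0},
  {"fingers":1,"dp":[0,0,0.04],"spin":0},
  {"fingers":0.35,"dp":[0,-0.01,0.04],"spin":-7},
  {"fingers":0.35,"dp":[0.001,-0.028,0],"spin":-7},
  {"fingers":0.35,"dp":[0.001,-0.028,0],"spin":-7},
  {"fingers":0.35,"dp":[0.001,-0.028,0],"spin":-7},
  {"fingers":0.35,"dp":[0.001,-0.028,0],"spin":-7},
  {"fingers":0.35,"dp":[0.001,-0.028,0],"spin":-7},
  {"fingers":0.35,"dp":[0.001,-0.028,0],"spin":-7},
  {"fingers":0.35,"dp":[0,-0.0255,0],"spin":-7},
  {"fingers":0.35,"dp":[0,0,0],"spin":-7},
  {"fingers":0.35,"dp":[0,0,0],"spin":-7},
])

```text
time: 14.42
tcp_pos: [0.5462, -0.0467, 0.1903]
orientation: [0.982, 0.191, 0.0, 0.0]
contact_force: [-0.1, -0.3, 0.3]
opening: 0.0551
grasp_force: 0.0
```

Call:
servo_tool([
  {"fingers":0.35,"dp":[0,0,-0.03],"spin":0},
  {"fingers":0.35,"dp":[0,0,-0.03],"spin":0},
  {"fingers":0.35,"dp":[0,0,0],"spin":0},
  {"fingers":0.35,"dp":[0,0,0],"spin":0},
])

```text
time: 14.75
tcp_pos: [0.5453, -0.045, 0.1294]
orientation: [0.981, 0.195, -0.002, -0.0]
contact_force: [1.4, 0.0, 0.9]
opening: 0.0555
grasp_force: 0.0
```

```bash
python3 - <<'E'
from h import *
o=get_obs();print(o['time'],o['tcp_pos'].round(4),o['orientation'].round(3),o['opening'],o['joints'].round(2))
S=capture('scene');T=capture('top')
for X in ((.547,-.0455,.080),):
    print(proj(S,np.array(X)),proj(T,np.array(X)))
g=S['image'].max(2)[200:232,245:275]
for r in range(0,32): print(200+r,' '.join('%3d'%v for v in g[r]))
E
```

```text
14.75 [ 0.5453 -0.045   0.1294] [ 0.981  0.195 -0.002 -0.   ] 0.055453724961676436 [-0.1   0.36  1.78 -0.    1.01  1.07]
[257.47257881 213.44771551] [282.29363288 190.62351671]
200 220 221 220 176 190 148  16  30  92 181 169 170 173 171 174 173 175 172 172 170 175 172 174 178 180 182 182 182 178 178
201 207 206 207 207 211 177  25  33  88 191 183 179 172 166 167 169 172 171 169 173 172 172 171 172 172 176 178 180 183 181
202 205 206 205 205 209 178  29  34  92 186 182 180 184 182 180 175 170 173 172 171 172 170 171 172 169 167 170 172 172 175
203 207 205 205 207 211 216  37  26  91 185 179 177 178 179 180 181 182 180 175 171 170 168 170 171 172 171 170 170 169 168
204 206 206 204 208 210 217  24  33  93 187 180 180 178 176 175 177 179 177 179 180 178 173 171 170 173 171 169 170 169 168
205 205 207 205 207 209 214  29  26  90 188 183 182 181 180 178 177 176 177 176 175 179 177 181 182 178 174 171 173 170 168
206 209 207 185 207 207 211  35  54 153 180 178 178 181 181 182 183 181 182 176 177 175 174 173 177 175 181 179 178 175 170
207 185 184 187 185 185 191 192 192 143 180 183 184 186
[... 2344 characters left out ...]
 211 212 209 209 210 208 210 210 207 208 207 207 208 205 223 210 212 101 101 100
227  89 160 137 152 187 216 223 214 213 212 210 212 209 210 208 210 208 208 209 209 208 207 201 208 207 204  94  97 103 101
228  93 148 145 147 148 141 152 188 217 222 216 212 211 210 210 208 210 210 208 208 208 206 205 206 206 208 211 100 104 104
229  91 111 149 141 140 142 149 145 140 150 186 216 220 215 213 210 211 210 209 208 204 201 204 204 207 209 210 213 215 215
230  89  88  85  69 110 151 142 144 146 145 147 137 149 185 214 221 213 215 210 204 198 208 209 207 206 206 207 209 209 211
231  92  93  77  57  51  54  61 111 154 147 143 146 146 145 148 150 184 214 218 192 205 204 206 204 206 205 209 207 205 207
```

Call:
servo_tool([
  {"fingers":0.35,"dp":[0.003,0,-0.025],"spin":0},
  {"fingers":0.35,"dp":[0,0,-0.022],"spin":0},
  {"fingers":0.35,"dp":[0,0,-0.01],"spin":0},
  {"fingers":0.35,"dp":[0,0,-0.006],"spin":0},
  {"fingers":0.35,"dp":[0,0,0],"spin":0},
  {"fingers":0.35,"dp":[0,0,0],"spin":0},
])

```text
time: 15.35
tcp_pos: [0.5501, -0.0452, 0.0682]
orientation: [0.981, 0.195, 0.001, 0.0]
contact_force: [-0.2, -0.3, -0.4]
opening: 0.0551
grasp_force: 0.0
```

Call:
servo_tool([
  {"fingers":1,"dp":[0,0,0],"spin":0},
  {"fingers":1,"dp":[0,0,0],"spin":0},
  {"fingers":1,"dp":[0,0,0],"spin":0},
  {"fingers":1,"dp":[0,0,0],"spin":0},
  {"fingers":1,"dp":[0,0,0],"spin":0},
], grip_force=25)

```text
time: 15.77
tcp_pos: [0.5501, -0.0451, 0.0685]
orientation: [0.981, 0.195, 0.001, 0.0]
contact_force: [-0.3, -0.3, 7.1]
opening: 0.0347
grasp_force: 24.9
```

Call:
servo_tool([
  {"fingers":1,"dp":[0,0,0],"spin":7},
  {"fingers":1,"dp":[0,0,0],"spin":7},
  {"fingers":1,"dp":[0,0,0],"spin":7},
  {"fingers":1,"dp":[0,0,0],"spin":7},
  {"fingers":1,"dp":[0,0,0],"spin":7},
  {"fingers":1,"dp":[0,0,0],"spin":7},
  {"fingers":1,"dp":[0,0,0],"spin":7},
  {"fingers":1,"dp":[0,0,0],"spin":7},
  {"fingers":1,"dp":[0,0,0],"spin":7},
])

```text
time: 16.52
tcp_pos: [0.5479, -0.0439, 0.0684]
orientation: [0.733, 0.681, -0.0, -0.002]
contact_force: [-5.2, 5.2, 12.6]
opening: 0.0349
grasp_force: 25.4
```

Call:
servo_tool([
  {"fingers":1,"dp":[-0.0015,0.001,0.001],"spin":7},
  {"fingers":1,"dp":[0,0,0],"spin":7},
  {"fingers":1,"dp":[0,0,0],"spin":7},
  {"fingers":1,"dp":[0,0,0],"spin":7},
  {"fingers":1,"dp":[0,0,0],"spin":7},
  {"fingers":1,"dp":[0,0,0],"spin":7},
  {"fingers":1,"dp":[0,0,0],"spin":7},
  {"fingers":1,"dp":[0,0,0],"spin":7},
  {"fingers":1,"dp":[0,0,0],"spin":7},
  {"fingers":1,"dp":[0,0,0],"spin":4},
  {"fingers":1,"dp":[0,0,0],"spin":0},
])

```text
time: 17.43
tcp_pos: [0.5455, -0.0452, 0.0685]
orientation: [0.236, 0.972, -0.001, -0.002]
contact_force: [-5.0, -3.2, 5.3]
opening: 0.0348
grasp_force: 26.1
```

Call:
servo_tool([
  {"fingers":0.35,"dp":[0,0,0],"spin":0},
  {"fingers":0.35,"dp":[0,0,0],"spin":0},
  {"fingers":0.35,"dp":[0,0,0.02],"spin":0},
  {"fingers":0.35,"dp":[0,0,0.04],"spin":0},
  {"fingers":0.35,"dp":[0,0,0.03],"spin":-7},
  {"fingers":1,"dp":[0,0.029,0],"spin":-7},
  {"fingers":1,"dp":[0,0.029,0],"spin":-7},
  {"fingers":1,"dp":[0,0.029,0],"spin":-7},
  {"fingers":1,"dp":[0,0.029,0],"spin":-7},
  {"fingers":1,"dp":[0,0.029,0],"spin":-7},
  {"fingers":1,"dp":[0,0.029,0],"spin":-7},
  {"fingers":1,"dp":[0,0.029,0],"spin":-7},
])

```text
time: 18.43
tcp_pos: [0.5478, 0.1606, 0.1582]
orientation: [0.668, 0.744, 0.0, 0.0]
contact_force: [1.5, -0.2, 0.1]
opening: 0.0004
grasp_force: 0.0
```

Call:
servo_tool([
  {"fingers":1,"dp":[-0.006,0,-0.03],"spin":-4},
  {"fingers":1,"dp":[0,0,-0.015],"spin":0},
  {"fingers":1,"dp":[0,0,0],"spin":0},
  {"fingers":1,"dp":[0,0,0],"spin":0},
])

```text
time: 18.77
tcp_pos: [0.5416, 0.1591, 0.1127]
orientation: [0.691, 0.723, -0.0, -0.0]
contact_force: [0.9, -0.4, 0.8]
opening: -0.0002
grasp_force: 0.0
```

Call:
servo_tool([
  {"fingers":1,"dp":[-0.001,-0.001,-0.014],"spin":0},
  {"fingers":1,"dp":[0,0,-0.004],"spin":0},
  {"fingers":1,"dp":[0,0,-0.002],"spin":0},
  {"fingers":1,"dp":[0,0,-0.001],"spin":0},
  {"fingers":1,"dp":[0,0,0],"spin":0},
  {"fingers":1,"dp":[0,0,0],"spin":0},
])

```text
time: 19.27
tcp_pos: [0.5412, 0.1579, 0.0928]
orientation: [0.692, 0.722, 0.001, 0.0]
contact_force: [-0.7, 0.1, 1.4]
opening: 0.0001
grasp_force: 0.0
```

Call:
servo_tool([
  {"fingers":1,"dp":[0,0,-0.001],"spin":0},
  {"fingers":1,"dp":[0,0,-0.0005],"spin":0},
  {"fingers":1,"dp":[0,0,0],"spin":0},
  {"fingers":1,"dp":[0,0,0],"spin":0},
  {"fingers":1,"dp":[0,0,0],"spin":0},
])

```text
time: 19.68
tcp_pos: [0.5413, 0.1579, 0.092]
orientation: [0.691, 0.722, 0.001, 0.001]
contact_force: [-1.2, -1.1, 5.8]
opening: -0.0
grasp_force: 3.0
```

Call:
servo_tool([
  {"fingers":1,"dp":[0,0,-0.0006],"spin":0},
  {"fingers":1,"dp":[0,0,-0.0004],"spin":0},
  {"fingers":1,"dp":[0,0,0],"spin":0},
  {"fingers":1,"dp":[0,0,0],"spin":0},
  {"fingers":1,"dp":[0,0,0],"spin":0},
  {"fingers":1,"dp":[0,0,0],"spin":0},
  {"fingers":1,"dp":[0,0,0],"spin":0},
  {"fingers":1,"dp":[0,0,0],"spin":0},
  {"fingers":1,"dp":[0,0,0],"spin":0},
  {"fingers":1,"dp":[0,0,0],"spin":0},
  {"fingers":1,"dp":[0,0,0],"spin":0},
  {"fingers":1,"dp":[0,0,0],"spin":0},
])

```text
time: 20.68
tcp_pos: [0.5415, 0.158, 0.092]
orientation: [0.691, 0.722, 0.001, 0.001]
contact_force: [-3.1, -0.8, 11.5]
opening: -0.0004
grasp_force: 5.8
```

Call:
servo_tool([
  {"fingers":1,"dp":[0,0,0],"spin":0},
  {"fingers":1,"dp":[0,0,0],"spin":0},
  {"fingers":1,"dp":[0,0,0],"spin":0},
  {"fingers":1,"dp":[0,0,0],"spin":0},
  {"fingers":1,"dp":[0,0,0],"spin":0},
  {"fingers":1,"dp":[0,0,0],"spin":0},
  {"fingers":1,"dp":[0,0,0],"spin":0},
  {"fingers":1,"dp":[0,0,0],"spin":0},
  {"fingers":1,"dp":[0,0,0],"spin":0},
  {"fingers":1,"dp":[0,0,0],"spin":0},
])

```text
time: 21.52
tcp_pos: [0.5415, 0.158, 0.092]
orientation: [0.691, 0.722, 0.001, 0.001]
contact_force: [-2.9, -2.0, 12.0]
opening: -0.0004
grasp_force: 5.8
```

```bash
python3 bub.py b; python3 - <<'E'
import numpy as np,cv2
I=np.load('bub_b.npy').astype(np.uint8)
x=cv2.resize(I[218:246,298:340],(800,533),interpolation=cv2.INTER_NEAREST)
cv2.imwrite('pics/v2.png',cv2.cvtColor(x,cv2.COLOR_RGB2BGR))
E
```

```text
21.5167 [0.5415 0.158  0.092 ] [-2.9 -2.  12. ]
col    4   5   6   7   8   9  10  11  12  13  14  15  16  17  18  19  20  21  22  23  24  25  26  27
S -0.5 167  99 149 163 158 151 159 159 141 144  67  47  45  45  66 141 162 166 135 160 165 135 150 170
V -0.5 122  31 106 112 114 109 111 110 103  91 114 142 147 144 135 114  41 109 120 113 109 120 113  49
S 0 165  99 151 158 155 162 162 158 168 155  66  43  48  42  93 167 156 162 161 166 160 157 161 146
V 0  99  33 149 115 117 117 115 115  86 100 127 149 145 151 129 106  70 116 115 111 114 118 114  43
S 0.5 152 114 141 154 155 156 158 155 163 149  74  52  56  47 122 164 150 157 157 158 157 154 157 134
V 0.5  77  60 199 118 118 120 119 119  78 119 134 143 141 155 125  98  99 120 118 117 118 121 119  43
S 1 103 131 137 154 156 152 156 153 157 150 104  63  88 110 152 159 152 152 154 155 157 151 156 155
V 1  57  92 217 118 119 122 121 121  69 124 127 138 134 136 122  89 112 123 120 120 119 124 113  62
S 2  82 149 146 154 155 154 156 154 133 155 153 159 160 160 159 151 156 155 157 155 155 154 158 167
V 2  40 153 173 118 118 119 119 118  48 122 118 120 118 118 118  70 121 119 119 119 119 122  94  95
S 3  86 147 138 141 135 144 147 134 160 122 147 159 133 142 159 137 144 142 149 131 139 162 123 168
V 3  22  70 111 107 109 111 107 108  67 116 106 110 112 108 109  69 109 108 113 109 109 111  84 106
bubble col 0 315.4788 width 3.7792602
bubble col 0.4 315.5452 width 3.271285
bubble col 0.8 315.28995 width 2.0701632
```

View pics/v2.png

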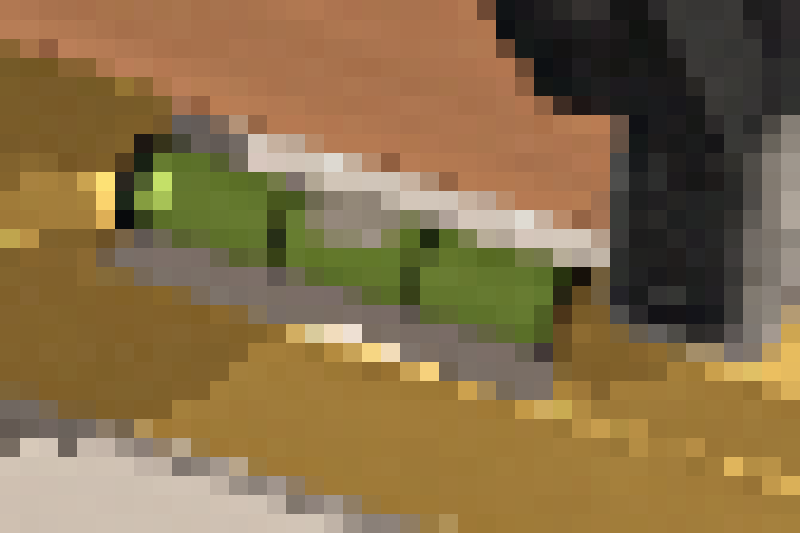

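The bubble now sits between the lines. It spans cols 313.5–318.4 against lines at about 312.5 and 320, so roughly 0.5 mm still toward the knob. A final trim of about 9° anticlockwise.

Call:
servo_tool([
  {"fingers":1,"dp":[0,0,0.02],"spin":0},
  {"fingers":1,"dp":[0,0,0.04],"spin":0},
  {"fingers":0.35,"dp":[0,-0.013,0.036],"spin":0},
  {"fingers":0.35,"dp":[0.001,-0.038,0],"spin":0},
  {"fingers":0.35,"dp":[0.001,-0.038,0],"spin":0},
  {"fingers":0.35,"dp":[0.001,-0.038,0],"spin":0},
  {"fingers":0.35,"dp":[0.001,-0.038,0],"spin":0},
  {"fingers":0.35,"dp":[0.003,-0.038,0],"spin":0},
  {"fingers":0.35,"dp":[0,0,-0.03],"spin":0},
  {"fingers":0.35,"dp":[0,0,-0.03],"spin":0},
  {"fingers":0.35,"dp":[0,0,0],"spin":0},
  {"fingers":0.35,"dp":[0,0,0],"spin":0},
])

```text
time: 22.72
tcp_pos: [0.5468, -0.0451, 0.1249]
orientation: [0.692, 0.722, -0.001, -0.001]
contact_force: [0.7, 0.3, 0.9]
opening: 0.0552
grasp_force: 0.0
```

Call:
servo_tool([
  {"fingers":0.35,"dp":[0,0,-0.025],"spin":0},
  {"fingers":0.35,"dp":[0,0,-0.02],"spin":0},
  {"fingers":0.35,"dp":[0,0,-0.009],"spin":0},
  {"fingers":0.35,"dp":[0,0,0],"spin":0},
  {"fingers":1,"dp":[0,0,0],"spin":0},
  {"fingers":1,"dp":[0,0,0],"spin":0},
  {"fingers":1,"dp":[0,0,0],"spin":0},
  {"fingers":1,"dp":[0,0,0],"spin":0},
  {"fingers":1,"dp":[0,0,0],"spin":5},
  {"fingers":1,"dp":[0,0,0],"spin":4},
  {"fingers":1,"dp":[0,0,0],"spin":0},
  {"fingers":1,"dp":[0,0,0],"spin":0},
])

```text
time: 23.72
tcp_pos: [0.5478, -0.045, 0.0735]
orientation: [0.633, 0.775, 0.0, 0.0]
contact_force: [-3.9, 0.1, 6.8]
opening: 0.035
grasp_force: 25.3
```

Call:
servo_tool([
  {"fingers":0.35,"dp":[0,0,0],"spin":0},
  {"fingers":0.35,"dp":[0,0,0],"spin":0},
  {"fingers":0.35,"dp":[0,0,0.02],"spin":0},
  {"fingers":0.35,"dp":[0,0,0.04],"spin":0},
  {"fingers":0.35,"dp":[0,0,0.026],"spin":0},
  {"fingers":1,"dp":[-0.001,0.034,0],"spin":-4},
  {"fingers":1,"dp":[-0.001,0.034,0],"spin":-5},
  {"fingers":1,"dp":[-0.001,0.034,0],"spin":0},
  {"fingers":1,"dp":[-0.001,0.034,0],"spin":0},
  {"fingers":1,"dp":[-0.001,0.034,0],"spin":0},
  {"fingers":1,"dp":[-0.001,0.033,0],"spin":0},
  {"fingers":1,"dp":[0,0,-0.03],"spin":0},
])

```text
time: 24.72
tcp_pos: [0.5463, 0.1644, 0.1329]
orientation: [0.69, 0.724, 0.007, 0.003]
contact_force: [2.3, 0.6, 0.8]
opening: -0.0001
grasp_force: 0.0
```

Call:
servo_tool([
  {"fingers":1,"dp":[0,0,-0.015],"spin":0},
  {"fingers":1,"dp":[0,0,0],"spin":0},
  {"fingers":1,"dp":[0,0,0],"spin":0},
])

```text
time: 24.97
tcp_pos: [0.5417, 0.158, 0.1124]
orientation: [0.691, 0.722, -0.0, -0.0]
contact_force: [0.4, 0.1, 0.2]
opening: 0.0001
grasp_force: 0.0
```

Call:
servo_tool([
  {"fingers":1,"dp":[-0.0005,0,-0.014],"spin":0},
  {"fingers":1,"dp":[0,0,-0.004],"spin":0},
  {"fingers":1,"dp":[0,0,-0.002],"spin":0},
  {"fingers":1,"dp":[0,0,-0.001],"spin":0},
  {"fingers":1,"dp":[0,0,-0.0005],"spin":0},
  {"fingers":1,"dp":[0,0,-0.0005],"spin":0},
  {"fingers":1,"dp":[0,0,0],"spin":0},
  {"fingers":1,"dp":[0,0,0],"spin":0},
  {"fingers":1,"dp":[0,0,0],"spin":0},
])

```text
time: 25.72
tcp_pos: [0.5419, 0.1577, 0.092]
orientation: [0.691, 0.722, 0.001, 0.001]
contact_force: [-0.1, -1.6, 5.6]
opening: -0.0
grasp_force: 2.8
```

Call:
servo_tool([
  {"fingers":1,"dp":[0,0,-0.0005],"spin":0},
  {"fingers":1,"dp":[0,0,-0.0003],"spin":0},
  {"fingers":1,"dp":[0,0,0],"spin":0},
  {"fingers":1,"dp":[0,0,0],"spin":0},
  {"fingers":1,"dp":[0,0,0],"spin":0},
  {"fingers":1,"dp":[0,0,0],"spin":0},
  {"fingers":1,"dp":[0,0,0],"spin":0},
  {"fingers":1,"dp":[0,0,0],"spin":0},
  {"fingers":1,"dp":[0,0,0],"spin":0},
  {"fingers":1,"dp":[0,0,0],"spin":0},
  {"fingers":1,"dp":[0,0,0],"spin":0},
  {"fingers":1,"dp":[0,0,0],"spin":0},
])

```text
time: 26.72
tcp_pos: [0.542, 0.1577, 0.092]
orientation: [0.691, 0.722, 0.001, 0.001]
contact_force: [-1.9, -2.0, 9.9]
opening: 0.0005
grasp_force: 5.0
```

Call:
servo_tool([
  {"fingers":1,"dp":[0,0,0],"spin":0},
  {"fingers":1,"dp":[0,0,0],"spin":0},
  {"fingers":1,"dp":[0,0,0],"spin":0},
  {"fingers":1,"dp":[0,0,0],"spin":0},
  {"fingers":1,"dp":[0,0,0],"spin":0},
  {"fingers":1,"dp":[0,0,0],"spin":0},
  {"fingers":1,"dp":[0,0,0],"spin":0},
  {"fingers":1,"dp":[0,0,0],"spin":0},
  {"fingers":1,"dp":[0,0,0],"spin":0},
  {"fingers":1,"dp":[0,0,0],"spin":0},
  {"fingers":1,"dp":[0,0,0],"spin":0},
  {"fingers":1,"dp":[0,0,0],"spin":0},
])

```text
time: 27.72
tcp_pos: [0.542, 0.1577, 0.092]
orientation: [0.691, 0.722, 0.001, 0.001]
contact_force: [-1.9, -2.1, 9.6]
opening: 0.0
grasp_force: 5.0
```

```bash
python3 bub.py c
```

```text
27.7167 [0.542  0.1577 0.092 ] [-1.9 -2.1  9.6]
col    4   5   6   7   8   9  10  11  12  13  14  15  16  17  18  19  20  21  22  23  24  25  26  27
S -0.5 165 104 151 158 159 151 160 165 139 146  97  46  47  48  67 141 192 163 134 158 167 136 153 149
V -0.5 123  31 104 115 114 107 111 109 102  93 110 142 147 142 135 116  37 108 120 113 107 120 113  52
S 0 169 101 159 155 155 162 163 158 164 158  90  45  45  46  90 167 177 161 159 164 162 160 163 136
V 0  99  31 122 118 117 114 115 115  86 101 119 150 148 146 130 108  67 116 114 111 113 116 114  44
S 0.5 159 107 157 153 153 159 157 154 158 153  92  53  43  49 120 161 163 158 157 157 158 157 157 131
V 0.5  76  46 125 120 119 118 120 119  78 119 124 145 150 148 126  99  97 120 118 118 118 119 118  43
S 1 106 114 152 156 151 156 154 154 150 152 109  61  75  95 152 158 157 155 155 155 156 153 157 149
V 1  56  63 144 119 122 120 121 120  69 124 124 139 142 136 122  90 111 122 120 120 120 123 112  64
S 2  82 144 146 157 158 156 155 158 126 158 147 160 162 150 159 153 154 154 152 156 152 161 159 164
V 2  42 154 176 117 119 119 120 117  47 122 120 120 118 120 118  70 122 120 120 119 120 120  94  97
S 3  92 157 134 142 164 149 145 137 150 128 142 164 137 150 157 124 143 136 146 147 137 160 119 166
V 3  23  69 113 107 112 111 108 107  68 116 110 109 110 108 112  73 110 109 113 108 111 111  84 108
bubble col 0 315.6482 width 3.460253
bubble col 0.4 315.59564 width 3.1559792
bubble col 0.8 315.1639 width 2.3630428
```

```bash
python3 -c "
from plant import *
print(job_done())"
```

```text
the job is handed in; nothing more can be done
None
```

The job is handed in at about 28 s: the small yellow level stands on the plate along the pivot–knob line, pressed at about 10 N, with the bubble centred to within about 0.5 mm by my reading. The foot should be bedded on its pad, judging by the plate not sinking further as I pressed harder rather than by seeing the foot.

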